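# Tap the turntable hub to depth

## Task

The hand tap started in the hub of the spray turntable's base is one full turn short of its depth. Work it in with its bar wrench, clockwise seen from above: half a turn forward, a quarter back to break the chip, half forward, a quarter back, and then half forward again, so that it ends one full turn on from where it stands now and no further. Leave the tap in the hole, let go of the wrench, and leave the other things on the bench where they are.

Things in the scene. Friction and masses are not known exactly. Their poses are not given: they have to be found in the camera images.
- turntable_base: Green cast-iron base of a spray turntable: round foot 150 mm across, bolted near one end of a grey concrete paver (340 x 210 x 50 mm), and a round hub 52 mm across with a bare steel face 125 mm above the bench. Immovable. Origin: on the hub's upright axis, at bench height; z up. From the axis the paver reaches 230 mm along +x, 110 along -x, 105 along either y; low loose things lie on its long end.
- hub_face (a point): Centre of the hub's upper face, where the tap enters the hole (M12 thread, 1.75 mm per turn, right-handed; blind, its bottom 1.2 turns below the starting position).
- wrench_middle (a point): Middle of the steel bar wrench that sits on the tap, on the tap's axis, 48 mm above the hub face (173 mm above the bench), at mid-height of the wrench's body. The body is a flat steel block 60 mm long along the bar, 22 mm wide across it and 16 mm high, free on both long sides; the tap's square stands 5 mm above it. It turns with the tap and sinks 1.75 mm per turn.
- wrench_black_end (a point): Tip of the wrench's black knurled arm, 100 mm from the tap's axis, at the same height as wrench_middle: the line from wrench_middle to here is the bar's direction. The opposite arm is plain bright steel, 11 mm thick, and equally long; the black arm is 15 mm thick (200 mm over all). The bar sweeps a level circle of 100 mm radius that is free of other things.
- tap (a joint): How far the tap has been turned, rad: about 0 at the start (within 0.08), growing clockwise seen from above (screwing in), 6.28 at one full turn on. Turning either way takes about 0.2 N m, and the tap stays where it is left. A yellow band on its shank comes down to the hub face at one full turn.
- paste_tin: Flat aluminium tin of cutting paste with a red lid, 60 mm across and 24 mm high, standing loose on the paver; origin at the centre of its underside.
- chip_brush: Small flat brush with a wooden handle, 142 mm long, 26 mm wide and 12 mm high, lying loose on the paver; origin on its underside, where handle and ferrule meet; x along the bristles.
- wheel_head: Grey cast turntable plate lying upside down on the bench, 220 mm across, with its threaded spindle standing up to 82 mm; origin at the centre of its underside.
- pump_bottle: Glass bottle with amber lacquer and a black pump, 68 mm across, 181 mm high, loose; origin at the centre of its underside.
- drip_cone: Terracotta spraying cone with dark lacquer drips, 96 mm across, 90 mm high, loose; origin at the centre of its underside.
- varnish_tin: Round steel tin with a paper label, 84 mm across, 105 mm high, loose; origin at the centre of its underside.
- tap_block: Wooden block 110 x 50 x 32 mm with two more taps standing in it up to 83 mm, loose; origin at the centre of its underside.

How it is judged:
By the outcome, as a careful person would: the job done as asked, in the order asked, and still so for the second after the job is handed in, with the robot touching nothing.
It also fails if it takes over 67 s, if anything falls off the work surface, if the arm or the gripper's body presses on something with over 40 N, if the wrist force passes 120 N, or if a joint passes its speed limit or range.

## Robot

A 6-joint arm with a two-finger parallel gripper is mounted at the origin on the work surface. World frame = base frame: x ahead of the robot, y to its left, z up, the work surface at z = 0. Lengths are in mm, angles in rad, forces in N, time in s.
With the tool pointing down it reaches from about 300 to 775 mm from the base axis. Payload 14.6 kg.
Tool frame: the origin (TCP) lies on the centre line of the jaws, within the pads' length; the fingertips stand 19 mm ahead of it and the grasp point (between the pads) is the TCP (bot.tip_reach is the distance from the TCP to the fingertips, in mm); z points along the fingers, y is the line along which they close (so a half turn about z gives the same grasp; the last joint's range is limited). The gripper opens to 85 mm and grips with 20 to 120 N. Pads are 22 mm wide; open, the fingers measure 114 mm over their backs; the gripper's body (76 mm by 85 mm) begins 54 mm behind the grasp point. The pads swing forward as they close: fully open they stand 13 mm farther back than shut.
Start: joints at [-1.295, 0.3, 1.521, -0, 1.321, -0.067], TCP at [184.862, -517.992, 250.281] pointing down, gripper open.
Joint ranges: [-3.03, 3.03], [-0.79, 2.21], [0.23, 2.52], [-1.04, 4.18], [0, 3.07], [-2.55, 2.55]. Speed limits (rad/s): [2.22, 2.22, 2.57, 3.14, 3.14, 3.14].

## Interface

Orientations are given as a unit quaternion [w, x, y, z].
In Python, from rig import bot gives the robot as it stands. Calls block until the motion is done:
- bot.move_to(position, orientation): joint-space move of the TCP to a pose.
- bot.servo_line(position, attitude=None, speed=150, until_force=None): straight line of the TCP; attitude=None keeps the orientation; speed is the mean speed in mm/s. With until_force (N) it stops when the force on the tool has changed by that much, and returns True; else False.
- bot.move_joints(angles): joint-space move.
- bot.move_gripper(opening, grip_force=None): finger opening in mm; grip_force is the grip in N (None keeps the last); returns when the fingers have stopped.
- bot.dwell(seconds).
- bot.ik(position, orientation): joint angles nearest the present ones, or None.
- bot.read_state(): the state.
- bot.read_camera(name): name is "scene" or "top" or "wrist"; returns a dict with "image" (400x640x3 uint8, blue, green, red), "depth" (400x640 float32, mm along the optical axis (not along the pixel's ray), 0 where there is no reading), "fovy" (degrees; the focal length in pixels is half the picture's height over the tangent of half this angle, whatever the lens; pixels are square), "cx", "cy" (the principal point, pixels), "eye" and "attitude" of the camera in the world; the wrist camera has in their place "mount" (4x4, takes a point from camera to tool coordinates, whose origin is the TCP and whose axes are the flange's). Camera axes: x right, y down, z forward; pixel columns grow to the right and rows downward; lengths in mm; the calibration is good to about 2 mm. The wrist camera is an equidistant fisheye: a pixel r from the principal point sees the ray r / f radians off the axis. A picture is of the moment at which its call begins: read the wrist's pose just before it.
A pose or a line that the arm cannot do raises bot.MotionError and nothing moves.
- bot.finish_job(): hands the job in, once; it reports no verdict.
The state is a dict: "clock": time; "joint_positions": joint angles; "qvel": joint speeds; "effort": joint torques, N m; "ee_pos": TCP position; "tool_rot": TCP orientation; "ft_force": force on the tool from outside, world axes, zero at the start; "moment": the same for the moment, N m; "grip_width": finger opening in mm.
Only numpy, scipy, OpenCV 4.12 (cv2) and the standard library are available. Lean on these libraries where they do the work, as an engineer would, in place of code of your own. Each camera call takes 0.05 s, during which the arm holds its last target. There are 200 camera calls.

## Working session

There is one attempt and no reset: what is moved stays moved. The work goes in short steps, each a Python script; the robot and the scene stay as the last script left them, time stands still between calls to the robot, and variables do not carry over. Pictures are saved under pics/ and viewed, on a budget of 10 in all, crops included, one or two more only if the job needs it, and the job is handed in when it is done.

```bash
ls; mkdir -p pics
cat > h.py <<'E'
import numpy as np, cv2
from rig import bot
from scipy.spatial.transform import Rotation as R
def rot(q): return R.from_quat([q[1],q[2],q[3],q[0]]).as_matrix()
def quat(M):
    q=R.from_matrix(M).as_quat(); return [float(v) for v in (q[3],q[0],q[1],q[2])]
def focal(c): return 200/np.tan(np.radians(c["fovy"])/2)
def cloud(c):
    f=focal(c); d=c["depth"]; v,u=np.mgrid[:400,:640]
    P=np.stack([(u-c["cx"])/f*d,(v-c["cy"])/f*d,d],-1)
    A=np.array(c["attitude"]); A=rot(A) if A.size==4 else A
    return P@A.T+np.array(c["eye"])
def ontoplane(c,uv,z):
    f=focal(c); A=np.array(c["attitude"]); A=rot(A) if A.size==4 else A
    uv=np.atleast_2d(uv); r=np.c_[(uv[:,0]-c["cx"])/f,(uv[:,1]-c["cy"])/f,np.ones(len(uv))]@A.T
    e=np.array(c["eye"]); return e+r*((z-e[2])/r[:,2])[:,None]
E
python3 - <<'E'
from h import *
import pickle
for n in("scene","top"):
    c=bot.read_camera(n); pickle.dump(c,open(n+".pkl","wb")); cv2.imwrite(f"pics/{n}.png",c["image"])
    print(n,c["fovy"],c["cx"],c["cy"],c["eye"],c["attitude"])
s=bot.read_state();print(s)
E
```

```text
pics
scene 56.47774647162265 314.8246562713848 205.02587121034648 [1215.08174128  104.11310824 1119.9299968 ] [-0.19873914  0.63607905  0.71298614 -0.2180756 ]
top 56.23164780559634 320.92304532118436 202.49711127213072 [ 440.72871016    7.04818143 1306.54837532] [ 0.03736258 -0.70631451  0.70645684 -0.02534931]
{'clock': 0.1, 'joint_positions': array([-1.29459507e+00,  3.00425386e-01,  1.52153051e+00, -2.80243466e-06,
        1.32072817e+00, -6.65938785e-02]), 'qvel': array([-0.00069297, -0.0042396 , -0.0012474 ,  0.00132212, -0.00191094,
        0.00164243]), 'effort': array([ 1.87012593e-03, -5.44377208e+01, -3.62368548e+01, -8.90431238e-05,
        2.99842897e-03,  3.19971761e-06]), 'ee_pos': array([ 184.81167207, -517.80759269,  249.76777899]), 'tool_rot': array([-5.42569840e-04,  9.85347155e-01,  1.70559920e-01, -5.84373637e-05]), 'ft_force': array([-8.01147604e-01, -4.87997101e-04,  1.69247930e-01]), 'moment': array([ 0.01125329,  0.02785119, -0.0040108 ]), 'grip_width': 85.38598566372613}
```

View pics/scene.png

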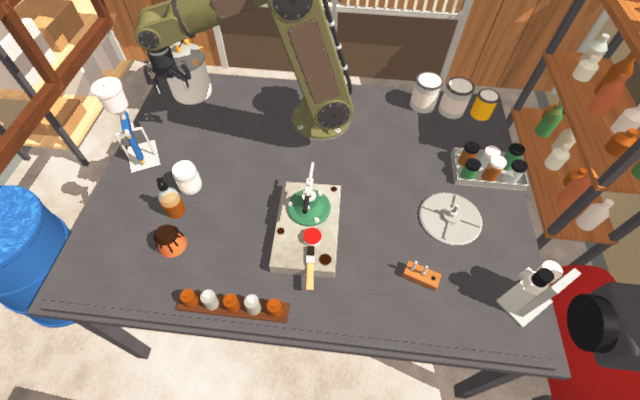

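View pics/top.png

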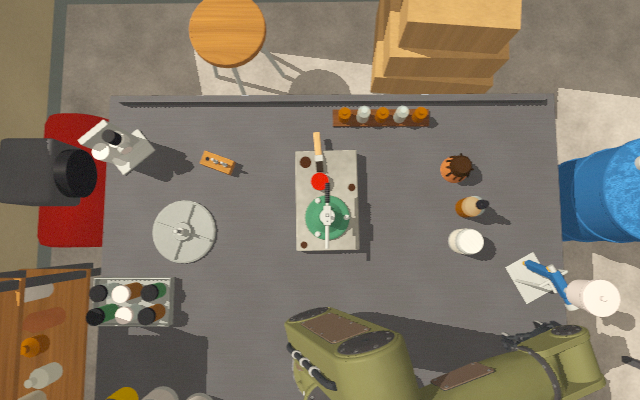

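The bar wrench is at about (327,217) in the top view. Its black arm points up, toward +x, to about (327,183), and the bright arm points down toward the robot, to about (327,247). Next I'll measure it.

Run:
```python
from h import *
import pickle
for n in("top","scene"):
    c=pickle.load(open(n+".pkl","rb")); P=cloud(c)
    m=(P[...,2]>163)&(P[...,2]<190)&(abs(P[...,0]-400)<170)&(abs(P[...,1])<170)
    Q=P[m]; print(n,len(Q),np.median(Q,0),Q.min(0),Q.max(0))
    if len(Q)>10:
        (vx,vy,x,y)=cv2.fitLine(Q[:,:2].astype(np.float32),cv2.DIST_HUBER,0,.01,.01).ravel()
        t=(Q[:,:2]-[x,y])@[vx,vy]; print("line",x,y,np.degrees(np.arctan2(vy,vx)),t.min(),t.max(), "mid",np.array([x,y])+(t.min()+t.max())/2*np.array([vx,vy]))
        im=c["image"][m].astype(int).mean(1)
        for a in np.arange(-110,111,10):
            k=(t>=a)&(t<a+10)
            if k.any(): print(a,k.sum(),im[k].mean().round(),Q[k,2].max().round(),end=" | ")
        print()
    # hub face ; green foot
    h=cv2.cvtColor(c["image"],cv2.COLOR_BGR2HSV)
    g=((h[...,0]>60)&(h[...,0]<95)&(h[...,1]>100)&(abs(P[...,0]-400)<130)&(abs(P[...,1])<130)).astype(np.uint8)
    G=P[(g>0)&(P[...,2]<80)]; print("green",len(G),(G.min(0)+G.max(0))/2,G.min(0),G.max(0))
    ht=(P[...,2]>119)&(P[...,2]<131)&(abs(P[...,0]-400)<130)&(abs(P[...,1])<130); print("hub",ht.sum(),P[ht].min(0) if ht.any() else 0,P[ht].max(0) if ht.any() else 0)
c=pickle.load(open("top.pkl","rb")); a=c["image"][140:260,280:380]; b=pickle.load(open("scene.pkl","rb"))["image"][150:270,265:365]
cv2.imwrite("pics/crop.png",cv2.resize(np.hstack([a,b]),None,fx=4,fy=4,interpolation=cv2.INTER_CUBIC))
```

```text
top 312 [494.18912899  10.88511378 178.75712246] [230.34204564  -1.20235345 169.61583166] [569.92113415  37.38901721 188.96814492]
line 487.9048 9.697983 -1.1422933 -258.0635896938826 81.99197771522154 mid [399.88647381  11.45301714]
-90 7 211.0 183.0 | -80 12 210.0 181.0 | -70 12 211.0 180.0 | -60 16 207.0 180.0 | -50 12 208.0 181.0 | -40 12 208.0 181.0 | -30 16 208.0 180.0 | -20 18 186.0 183.0 | -10 24 216.0 184.0 | 0 32 223.0 185.0 | 10 24 200.0 185.0 | 20 25 219.0 185.0 | 30 31 217.0 185.0 | 40 14 205.0 183.0 | 50 12 102.0 185.0 | 60 19 79.0 182.0 | 70 17 88.0 182.0 | 80 4 66.0 182.0 | 
green 635 [481.60506582   7.9687593   66.55804618] [433.40045697 -62.05029823  53.30931532] [529.80967468  77.98781684  79.80677705]
hub 80 [484.0148106  -14.21613479 119.58477037] [522.38244315  33.29986131 129.68077171]
scene 244 [493.1088789    9.62543367 178.82279496] [230.35277912  -3.83793836 166.15614035] [569.79187651  49.6756929  189.64623111]
line 469.24158 9.596452 -1.760916 -239.26544923466136 100.58878025009723 mid [399.93598752  11.72714579]
-70 4 205.0 178.0 | -60 7 225.0 180.0 | -50 7 224.0 179.0 | -40 10 222.0 178.0 | -30 7 215.0 179.0 | -20 8 236.0 182.0 | -10 9 217.0 178.0 | 0 11 235.0 181.0 | 10 17 235.0 184.0 | 20 17 237.0 184.0 | 30 18 217.0 187.0 | 40 20 242.0 184.0 | 50 19 240.0 185.0 | 60 22 207.0 183.0 | 70 7 118.0 182.0 | 80 14 84.0 181.0 | 90 13 68.0 180.0 | 100 1 66.0 181.0 | 
green 130 [486.50998255  13.40929556  68.13575422] [443.13281279 -53.07036081  56.51393518] [529.88715231  79.88895193  79.75757326]
hub 88 [481.62005363 -15.5950174  119.08227698] [529.89986491  31.73379719 129.65265895]
```

View pics/crop.png

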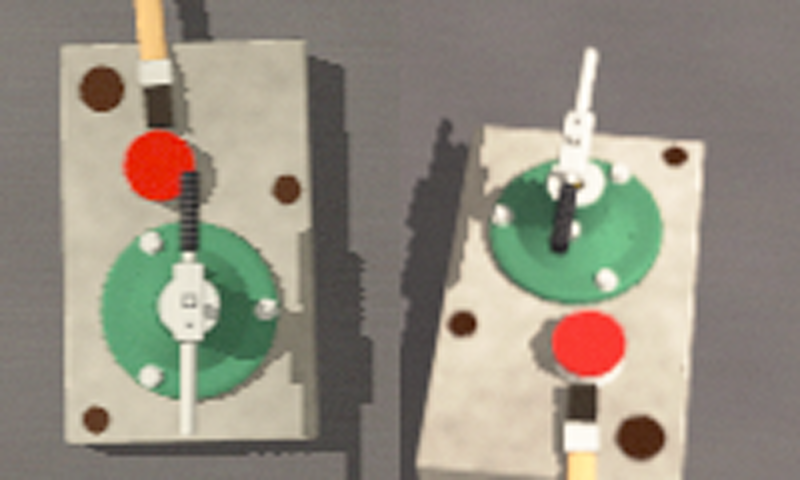

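The crop shows the wrench square-on. The black arm is at upper left (188,170)–(188,250), the body is at (188,300), and the bright arm runs down to (188,435). My window cut off the far end, so I'll refit with a wider one and then take a wrist look from above.

```bash
cat > fit.py <<'E'
from h import *
def bar(c,P,ctr,show=True,zr=(172,189)):
    m=(P[...,2]>zr[0])&(P[...,2]<zr[1])&(np.hypot(P[...,0]-ctr[0],P[...,1]-ctr[1])<115)
    Q=P[m]; x=Q[:,:2].astype(np.float32)
    vx,vy,x0,y0=cv2.fitLine(x,cv2.DIST_HUBER,0,.01,.01).ravel()
    d=np.array([vx,vy]); t=(x-[x0,y0])@d; n=(x-[x0,y0])@[-vy,vx]
    mid=np.array([x0,y0])+(t.min()+t.max())/2*d
    g=c["image"][m].astype(int).mean(1); dark=t[g<130].mean()>t[g>180].mean()
    if not dark: d=-d
    print("n",len(Q),"len",t.max()-t.min(),"mid",mid,"yaw black deg",np.degrees(np.arctan2(d[1],d[0])),"ztop med",np.median(Q[:,2]))
    return mid,d
def wristcloud(c,s):
    f=focal(c); d=c["depth"].astype(float); v,u=np.mgrid[:400,:640]
    x=u-c["cx"]; y=v-c["cy"]; r=np.hypot(x,y)+1e-9; th=r/f
    k=np.where(th<1.4,np.tan(np.minimum(th,1.4)),np.nan)/r*d
    P=np.stack([x*k,y*k,d],-1); M=np.array(c["mount"]); P=P@M[:3,:3].T+M[:3,3]
    P[d<=0]=np.nan
    return P@rot(s["tool_rot"]).T+s["ee_pos"]
E
python3 - <<'E'
from fit import *
import pickle
for n in("top","scene"):
    c=pickle.load(open(n+".pkl","rb")); bar(c,cloud(c),(492,9))
# go above, tool x along +x world => yaw ; q for tool x at angle a, z down
def down(a):
    x=np.array([np.cos(a),np.sin(a),0]); z=np.array([0,0,-1.]); return quat(np.c_[x,np.cross(z,x),z])
for a in (0,np.pi): print(a,bot.ik([492,9,280],down(a)))
bot.move_to([492,9,290],down(np.pi))
s=bot.read_state(); c=bot.read_camera("wrist"); cv2.imwrite("pics/w1.png",c["image"])
print(s["clock"],s["joint_positions"],s["ee_pos"],s["ft_force"],s["moment"],c["fovy"],c["mount"])
pickle.dump((c,s),open("w1.pkl","wb"))
P=wristcloud(c,s); bar(c,P,(492,9))
E
```

```text
n 336 len 196.99489 mid [502.77637   10.811843] yaw black deg -0.013532158 ztop med 178.8766248758052
n 252 len 198.84032 mid [505.14606    8.429391] yaw black deg -0.33754882 ztop med 178.62331163322665
0 [-5.61559061e-02  1.46970398e-01  1.63788204e+00 -4.44089210e-16
  1.35674022e+00  1.51464042e+00]
3.141592653589793 [-5.61559061e-02  1.46970398e-01  1.63788204e+00 -4.44089210e-16
  1.35674022e+00 -1.62695223e+00]
2.2917 [-5.72914419e-02  1.40239628e-01  1.62249897e+00 -5.36575694e-05
  1.37898989e+00 -1.62652968e+00] [492.03363771   8.42803615 289.91881506] [0.85288365 0.24550988 0.3078221 ] [ 0.01732681 -0.05927098  0.07470492] 65.70646984690485 [[ 1.30253790e-03 -9.45691866e-01 -3.25061837e-01  8.37513514e+01]
 [ 9.99999040e-01  1.07786343e-03  8.71249532e-04 -9.95765725e-01]
 [-4.73561330e-04 -3.25062660e-01  9.45692362e-01 -1.23590588e+02]
 [ 0.00000000e+00  0.00000000e+00  0.00000000e+00  1.00000000e+00]]
n 3940 len 199.55978 mid [503.5946     8.963255] yaw black deg -0.022191687 ztop med 179.46703767408982
```

View pics/w1.png

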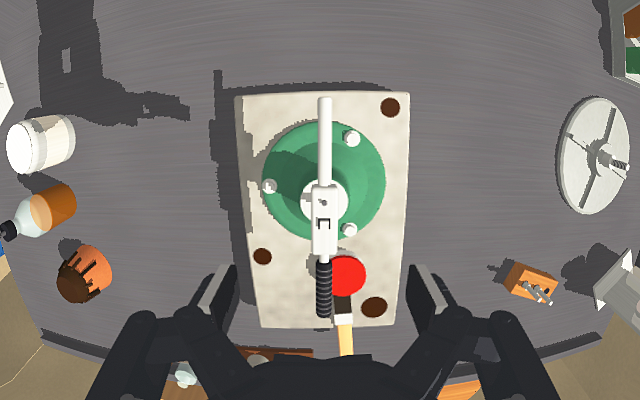

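The three estimates agree: centre at about (503.7, 9.3), length 197–200 mm, bar top at 179 (should be 178.5), and black-arm yaw about 0°. In the wrist view the body is at (323,215), the black arm ends near (324,315), and the paste tin is at (348,275), well below. Next I'll descend and grip.

```bash
cat >> fit.py <<'E'
def down(a):
    x=np.array([np.cos(a),np.sin(a),0]); z=np.array([0,0,-1.]); return quat(np.c_[x,np.cross(z,x),z])
def yaw(s):
    M=rot(s["tool_rot"]); return np.degrees(np.arctan2(M[1,0],M[0,0]))
def rep(l):
    s=bot.read_state(); print(l,"t%.1f"%s["clock"],"p",s["ee_pos"].round(2),"yaw%.2f"%yaw(s),"j6 %.3f"%s["joint_positions"][5],"F",s["ft_force"].round(1),"M",s["moment"].round(2),"w%.1f"%s["grip_width"],flush=True); return s
E
python3 - <<'E'
from fit import *
bot.move_gripper(50)
bot.move_to([503.7,9.3,230],down(np.pi)); bot.dwell(.3); rep("above")
print(bot.servo_line([503.7,9.3,173],speed=60,until_force=12)); bot.dwell(.3); rep("down")
bot.move_gripper(20,grip_force=60); bot.dwell(.3); rep("grip")
E
```

```text
above t3.4 p [503.96   9.27 231.32] yaw180.00 j6 -1.625 F [ 0.2  0.1 -0.5] M [ 0.01 -0.    0.02] w49.6
False
down t4.8 p [503.75   9.3  173.16] yaw180.00 j6 -1.625 F [-0.8 -0.   0.4] M [ 0.01 -0.03  0.02] w49.9
grip t5.5 p [503.74   9.6  173.23] yaw-180.00 j6 -1.625 F [-2.   5.1  4.3] M [ 0.77  0.26 -0.15] w21.0
```

The grip closed at 21 mm (the body is 22) with small side loads. I'll make a short first turn to check the sense and the loads before the full strokes.

```bash
cat >> fit.py <<'E'
C=[503.7,9.6]
def turn(th,j6,l):  # th: total tap angle commanded, j6 target
    s=bot.read_state(); q0=down(np.radians(yaw(s)))
    q=np.array(bot.ik([*C,173.2-1.75*th/(2*np.pi)],q0)); q[5]=j6
    bot.move_joints(q); bot.dwell(.2); return rep(l)
E
python3 - <<'E'
from fit import *
turn(.4,-1.625+.4,"0.4")
E
```

```text
0.4 t6.2 p [503.69   9.52 173.12] yaw157.23 j6 -1.227 F [-0.9  0.3  3.3] M [ 0.11  0.26 -0.02] w21.0
```

Run:
```python
from fit import *
a=-1.625; pi=np.pi
turn(pi,a+pi,"fwd half")
s=bot.read_state(); c=bot.read_camera("wrist"); bar(c,wristcloud(c,s),(503.7,9.4),zr=(172,182))
turn(pi/2,a+pi/2,"back quarter")
s=bot.read_state(); c=bot.read_camera("wrist"); cv2.imwrite("pics/w2.png",c["image"]); bar(c,wristcloud(c,s),(503.7,9.4),zr=(172,182))
```

```text
fwd half t8.7 p [503.19   9.65 172.32] yaw0.01 j6 1.517 F [-8.   1.4  6.1] M [0.18 1.07 0.08] w20.8
n 10454 len 146.11626 mid [530.3953     8.728698] yaw black deg 179.98091 ztop med 177.96864018805877
back quarter t10.4 p [503.48   9.38 172.79] yaw89.94 j6 -0.053 F [-5.5 -1.7  5.9] M [-0.29  0.82  0.02] w21.1
n 10451 len 145.53575 mid [503.71063   35.625744] yaw black deg -90.121704 ztop med 178.37507555898566
```

View pics/w2.png

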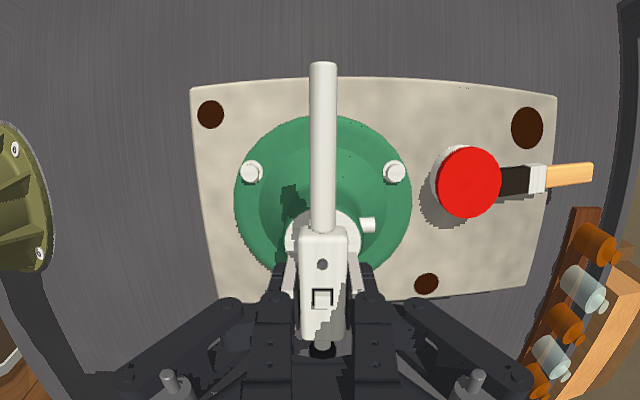

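The bar follows the jaws exactly (180°, then −90°, as commanded). Next comes the second half forward, with a regrasp midway because of the wrist's range.

```bash
sed -i 's/^C=.*/C=[504.0,9.5]/' fit.py
python3 - <<'E'
from fit import *
a=-1.625; pi=np.pi
turn(pi,a+pi,"fwd 1/4")
bot.move_gripper(50); rep("open")
bot.servo_line([*C,232],speed=100)
bot.move_to([*C,232],down(pi)); bot.dwell(.2)
s=rep("flipped")
c=bot.read_camera("wrist"); bar(c,wristcloud(c,s),(503.7,9.4),zr=(172,182))
if abs(s["joint_positions"][5]-a)<.05:
    print(bot.servo_line([*C,172.3],speed=60,until_force=12)); bot.dwell(.2)
    bot.move_gripper(20,grip_force=60); bot.dwell(.2); rep("grip")
E
```

```text
fwd 1/4 t12.0 p [503.22   9.65 172.31] yaw-0.06 j6 1.518 F [-11.3   1.4   9. ] M [ 0.19  1.69 -0.04] w21.3
open t12.4 p [504.09   9.47 172.26] yaw-0.00 j6 1.517 F [0.2 0.4 0. ] M [ 0.   -0.03 -0.02] w50.0
flipped t16.0 p [504.     9.52 232.  ] yaw179.99 j6 -1.624 F [ 0.8  0.2 -0.3] M [-0.02  0.05  0.01] w49.6
n 6603 len 199.13098 mid [503.2813    9.08206] yaw black deg -179.9621 ztop med 178.9249181125327
False
grip t18.0 p [504.02   9.61 172.5 ] yaw-180.00 j6 -1.625 F [-2.2  2.8  6.1] M [ 0.43  0.36 -0.11] w20.9
```

```bash
sed -i 's/^C=.*/C=[503.6,9.6]/' fit.py
python3 - <<'E'
from fit import *
a=-1.625; pi=np.pi
turn(1.5*pi,a+pi/2,"fwd (2nd half done)")
turn(pi,a,"back quarter")
turn(2*pi,a+pi,"fwd half")
s=bot.read_state(); c=bot.read_camera("wrist"); bar(c,wristcloud(c,s),(503.7,9.4),zr=(171,182))
bot.move_gripper(50); rep("open")
bot.servo_line([503.6,9.6,290],speed=120)
bot.move_to([492,9,290],down(np.pi)); bot.dwell(.2)
s=rep("up"); c=bot.read_camera("wrist"); cv2.imwrite("pics/w3.png",c["image"]); bar(c,wristcloud(c,s),(503.7,9.4),zr=(171,189))
E
```

```text
fwd (2nd half done) t19.6 p [503.46   9.08 172.08] yaw90.03 j6 -0.054 F [-4.1 -2.9  6.8] M [-0.47  0.73 -0.02] w20.9
back quarter t21.2 p [503.98   9.62 172.54] yaw179.98 j6 -1.624 F [4.8 3.2 3.4] M [ 0.38 -0.74 -0.01] w21.5
fwd half t24.0 p [502.88   9.64 171.62] yaw-0.01 j6 1.517 F [-8.3  3.3  9.9] M [0.33 1.09 0.11] w21.5
n 12024 len 149.68613 mid [528.6345     8.744748] yaw black deg 0.032298896 ztop med 178.25245161994545
open t24.5 p [503.5    9.54 171.22] yaw0.01 j6 1.517 F [ 0.3  0.  -0.3] M [-0.01  0.02  0.03] w50.1
up t28.4 p [492.02   9.   290.02] yaw179.99 j6 -1.627 F [-0.5  0.4 -0.1] M [0.04 0.   0.05] w49.8
n 3875 len 198.52046 mid [503.80246    8.824971] yaw black deg 0.093853414 ztop med 177.7524493977565
```

View pics/w3.png

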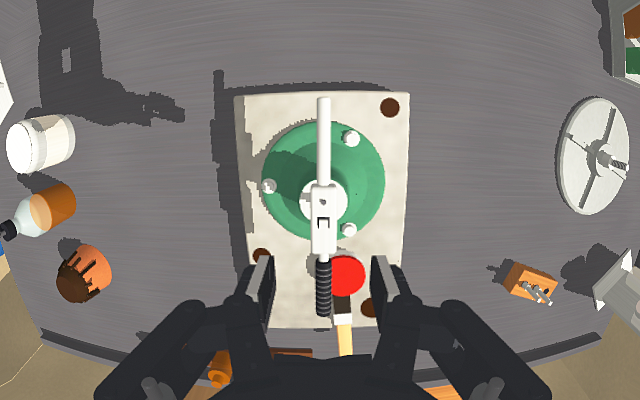

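The black arm again points to (324,315), as at the start. The bar is back at 0.1° and sits 1.7 mm lower, and the other things haven't moved. I'm handing in.

```bash
python3 -c "
from rig import bot
print(bot.finish_job())"
```

```text
the job is handed in; nothing more can be done
None
```

The tap is now one full turn further in and still in the hole, the wrench is released, and I've handed the job in. I gripped the wrench body from above and worked it ½ forward, ¼ back, ½ forward, ¼ back, ½ forward. The second forward half had one regrasp midway, with no reversal, because of the wrist's range.

**Final checks**
- **Turn:** the bar's direction measured −0.02° before and +0.09° after.
- **Depth:** its top sank from 179.47 to 177.75 mm. That is 1.71 mm, against 1.75 mm expected for one turn.
- **Forces:** the tool force readings taken between moves stayed under about 15 N.
- **Time:** the clock read about 28 s before hand-in.
- **Surroundings:** the tin, brush and other things look unmoved in the last wrist picture. I judged that by eye and did not measure it.
- **Arm:** it was clear above the wrench with the gripper open.

No check failed or disagreed. I did not check the yellow band on the shank separately.

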